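# Press a pinned dental arch home with a bar clamp and release it

## Task

Squeeze the clamp's trigger, as often as it takes, to walk the jaw onto the dental cast and press its pinned tooth arch fully home against the base; finish with one firm squeeze held for a second, but not so hard that the stone cracks. Then press the release tab so that the jaw lets go, and leave the cast standing in the open clamp with the arch home. Do not touch the cast with the gripper or disturb the other things on the bench.

Things in the scene. Friction and masses are not known exactly. Their poses are not given: they have to be found in the camera images.
- clamp: One-handed bar clamp, handle up, bolted by a bracket to a fixed steel plate (235 x 100 x 8 mm) on the bench. Origin: bench top below the trigger. x = along the bar from head to moving jaw, z up. In this frame, mm: head housing x -44..36, y +-17, z 80..124; under it the fixed jaw, pad face at x 40; bar 7 wide, top z 106, tail to about x -150; trigger +x of the handle, release tab -x of it.
- handle (a point): Middle of the clamp's handle, a fixed upright post, clamp x -34..-8, y +-14, z 124..197 mm; this point is at x -20, z 160. Above z 124 only trigger, handle and tab stand up from the head, and nothing is over them or over the bar in front and behind.
- trigger (a joint): Sprung trigger, rad: 0 = at rest, grows to 0.32 (hard stop) as it is squeezed in -x towards the handle (36 mm free between them at the top). Squeeze it between two fingers, or draw it with fingers against its front. After up to 0.07 of free play its pawls walk the toothed bar in by 30 mm per rad, 7 mm or so a squeeze; let it spring back for the next. Its hard stop is not a firm grip.
- trigger_pivot (a point): Trigger's pivot, clamp x 8, z 91 mm, axis along y. Pull felt at trigger_tip, 92 mm above it: spring 2 N at rest to 3.5 N at the end; 3 N more while the arch's pins slide in; once all is home it climbs by 1 to 1.5 N per mm. Jaw force = about 3 x (pull - spring). A firm squeeze is a pull of 11 to 14 N; above about 17 N (45 N at the jaw) the stone cracks.
- trigger_tip (a point): Point on the trigger's front (+x) face, 14 mm below its top, at rest at clamp x 36, z 183 mm. The trigger is a blade 18 mm wide (y), 10 mm thick, that leans 0.23 rad to +x at rest, top 195 mm above the bench.
- tab (a joint): Release tab (brake lever) in rad: 0 = brake on, grows to 0.24 (hard stop) as it is pushed in +x towards the handle, 12 mm at its top. Past about 0.15 the pawls are lifted, the bar is free and the loaded jaw springs back some mm off the cast. Takes up to 10 N at tab_tip; springs back when let go. Pivot at clamp x -40, z 115 mm.
- tab_tip (a point): Point on the back (-x) face of the release tab, 14 mm below its top; at rest at clamp x -55, z 161 mm. The tab is an upright steel blade 22 mm wide (y), 6 mm thick, top 175 mm above the bench, its front 13 mm behind the handle.
- jaw (a joint): Travel in m of the bar with the moving jaw: grows as the jaw walks in towards the head. The moving pad's face lies at clamp x = 104.5 mm - travel. Brake pawls let the bar in freely; when the trigger is let go the bar falls back to the last tooth (up to 2 mm) and holds, still pressing; it goes out only with the tab pressed.
- jaw_pad: Rubber pad of the moving jaw, 50 mm wide, 54 mm high; origin at the middle of its face, 37 mm above the bench. It is squashed by 1 mm per 12 N.
- cast: Plaster base of the dental cast, 28 mm thick (x), 62 mm wide (y), 58 mm high, standing loose on its heel on the steel plate, under the bar between the jaws. Origin at the bottom of its back face, which looks at the head's pad; x points to the moving jaw. It carries the arch.
- arch (a joint): The stone tooth arch, a horseshoe 17 mm deep, on four pins in the front of the cast's base, teeth towards the moving jaw. Value = gap in m between arch and base: 0 = fully home, up to 0.008. The pins are a stiff fit (about 8 N) and hold the arch wherever it is.
- pin_box: Bystander: small clear box of pins, 75 x 55 x 22 mm, on the bench beside the clamp, on the robot's side. Leave it where it is.
- wax_knife: Bystander: wax knife with a wooden handle, 170 mm long, lying along the bar on the clamp's far side. Leave it where it is.
- tray: Bystander: metal impression tray, a U with a stub handle, about 100 x 66 x 14 mm, on the bench near the bar's tail on the clamp's far side. Leave it where it is.
- bowl: Bystander: dark mixing bowl, 124 mm across, 70 mm high. Leave it where it is.
- spare_cast: Bystander: another cast lying flat on its base, 62 x 58 x 39 mm. Leave it where it is.
- articulator: Bystander: hinged metal cast holder (articulator), about 100 x 80 x 125 mm. Leave it where it is.
- bottle: Bystander: white bottle, 54 mm across, 130 mm high. Leave it where it is.
- spatula: Bystander: plaster spatula, 200 mm long. Leave it where it is.

How it is judged:
By the outcome, as a careful person would: the job done as asked, in the order asked, and still so for the second after the job is handed in, with the robot touching nothing.
It also fails if it takes over 72 s, if anything falls off the work surface, if the arm or the gripper's body presses on something with over 40 N, if the wrist force passes 120 N, or if a joint passes its speed limit or range.

## Robot

A 6-joint arm with a two-finger parallel gripper is mounted at the origin on the work surface. World frame = base frame: x ahead of the robot, y to its left, z up, the work surface at z = 0. Lengths are in m, angles in rad, forces in N, time in s.
With the tool pointing down it reaches from about 0.35 to 0.85 m from the base axis. Payload 8.1 kg.
Tool frame: the origin (TCP) lies at the very end of the fingers, on their centre line; the grasp point (between the pads) lies 19 mm behind it; z points along the fingers, y is the direction in which the jaws open and shut (so a half turn about z gives the same grasp; the last joint's range is limited). The gripper opens to 93 mm and grips with 3 to 60 N. Pads are 15 mm wide; open, the fingers measure 128 mm over their backs; the gripper's body (75 mm by 188 mm) begins 65 mm behind the grasp point.
Start: joints at [-1.322, 0.13, 1.488, -0, 1.523, -0.085], TCP at [0.197, -0.567, 0.182] pointing down, gripper open.
Joint ranges: [-2.96, 2.96], [-0.89, 2.26], [0.02, 2.5], [-1.34, 4.48], [0, 2.73], [-2.66, 2.66]. Speed limits (rad/s): [2.39, 2.39, 2.79, 3.14, 3.14, 3.14].

## Interface

Orientations are given as a 3x3 rotation matrix whose columns are the frame's x, y, z axes.
In Python, from workcell import get_state, snapshot, job_done gives the robot as it stands.
- The arm moves only by the shell command python3 -m creep 'ROWS' [FORCE]. ROWS is JSON, a list that holds one entry, the list of rows, each a list of 5 numbers: the shift along the tool's x, y, z in cm, then the turn about the tool's z in degrees, then the gripper's target within -1 to 1 (shut at 1, half-way at 0, fully open at -1). In form: [[[dx, dy, dz, twist, gripper], ...]]. A call has 1 to 12 rows; each row is the pose to reach, as a shift and turn from the pose commanded when the call began, along the tool's axes at that moment; what a row does not reach only later rows make up. A row lasts 1/10 s, in which the tool goes at most 50 mm and 8.59 degrees, less where a joint would pass 70% of its speed; a pose out of reach is approached as far as the arm can. A call with a gripper value outside its range is refused whole. The fingers move at their own pace and stop on an object; FORCE is the grip in N (left out, the last holds). Time passes only in rows, so rows that repeat a pose let the fingers close. It gives the time, the measured TCP pose, the force and the opening at its end, in the units of the state.
- get_state(): the state, without advancing time (a new reading comes with each control period).
- snapshot(name): name is "side" or "top"; returns a dict with "frame" (384x512x3 uint8, red, green, blue), "depth" (384x512 float32, m along the optical axis (not along the pixel's ray), 0 where there is no reading), "K" (3x3 intrinsics, pixels), "k1" (the pictures are not rectified: a ray, as slopes to the right and down, at radius r is drawn at 1 + k1 r^2 times it, then the intrinsics apply), "world_from_camera" (4x4, takes a point from camera to world coordinates). Camera axes: x right, y up, looking along -z (the intrinsics and any distortion apply to the point x, -y, -z); pixel columns grow to the right and rows downward; lengths in m; the calibration is good to about 2 mm. A picture is of the moment at which its call begins.
- job_done(): hands the job in, once; it reports no verdict.
The state is a dict: "clock": time; "joint_positions": joint angles; "qd": joint speeds; "joint_torque": joint torques, N m; "tool_pos": TCP position; "ee_rot": TCP orientation; "ft_force": force on the tool from outside, world axes, zero at the start; "torque": the same for the moment, N m; "finger_gap": opening from 0.0 (shut) to 1.0 (fully open).
Only numpy, scipy, OpenCV 4.12 (cv2) and the standard library are available. Lean on these libraries where they do the work, as an engineer would, in place of code of your own. Each camera call takes 0.05 s, during which the arm holds its last target.

## Working session

There is one attempt and no reset: what is moved stays moved. The work goes in short steps, Python scripts to look and compute and a shell command to move; the robot and the scene stay as the last step left them, time stands still between calls to the robot, and variables do not carry over. Pictures are saved under pics/ and viewed, and the job is handed in when it is done.

```bash
mkdir -p pics; ls
python3 - <<'E'
from workcell import get_state, snapshot
import cv2,numpy as np
s=get_state(); print(s)
for n in("side","top"):
    d=snapshot(n); cv2.imwrite(f"pics/{n}0.png",d["frame"][...,::-1]); np.savez(f"{n}0.npz",**d)
    print(n,d["K"],d["k1"],d["world_from_camera"])
E
```

```text
pics
{'clock': 0.0, 'joint_positions': array([-1.32238998e+00,  1.31112579e-01,  1.48926783e+00,  3.79609383e-05,
        1.52298889e+00, -8.53714096e-02]), 'qd': array([-7.19761578e-04,  1.07007112e-03, -7.02500246e-06, -1.85856610e-03,
        3.36831558e-04,  8.79237895e-04]), 'joint_torque': array([ 2.56606509e-04, -5.59838033e+01, -4.91753769e+01,  7.69857410e-02,
        3.55616072e-02, -1.46170992e-04]), 'tool_pos': array([ 0.1964677 , -0.56626451,  0.18132281]), 'ee_rot': array([[ 9.44812083e-01,  3.27612528e-01, -4.00051687e-04],
       [ 3.27612717e-01, -9.44810515e-01,  1.73143518e-03],
       [ 1.89266816e-04, -1.76694290e-03, -9.99998421e-01]]), 'ft_force': array([ 0.23722507, -0.05906792, -0.35549771]), 'torque': array([ 0.02686969, -0.01214168,  0.00148646]), 'finger_gap': 0.9991729101320478}
side [[406.53880624   0.         253.89311664]
 [  0.         406.53880624 194.49001281]
 [  0.           0.           1.        ]] -0.11455297190950871 [[-0.77282805  0.31141909 -0.55295113 -0.2326097 ]
 [-0.63458825 -0.38729762  0.66880364  0.9585515 ]
 [-0.00587844  0.86776651  0.49693736  0.88074692]
 [ 0.          0.          0.          1.        ]]
top [[388.06293673   0.         259.91189458]
 [  0.         388.06293673 193.51095379]
 [  0.           0.           1.        ]] 0.013101367940914955 [[-0.0105905   0.98275883 -0.18458851  0.36870318]
 [-0.99985092 -0.01292514 -0.01144911 -0.0305702 ]
 [-0.01363755  0.18443974  0.98274921  1.26268182]
 [ 0.          0.          0.          1.        ]]
```

View pics/side0.png

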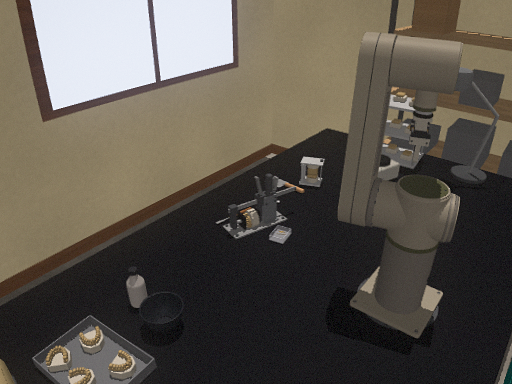

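View pics/top0.png

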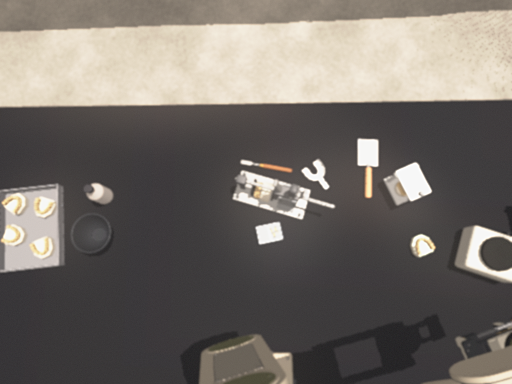

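```bash
cat > h.py <<'E'
import numpy as np,cv2
def cloud(d):
    K=d["K"];k1=float(d["k1"]);D=d["depth"].astype(float)
    h,w=D.shape
    u,v=np.meshgrid(np.arange(w),np.arange(h))
    pts=np.stack([u.ravel(),v.ravel()],1).astype(np.float64)[:,None]
    s=cv2.undistortPoints(pts,K,np.array([k1,0,0,0.]))[:,0].reshape(h,w,2)
    P=np.stack([s[...,0]*D,-s[...,1]*D,-D],-1)
    T=d["world_from_camera"]
    W=P@T[:3,:3].T+T[:3,3]; W[D==0]=np.nan
    return W
def proj(d,X):
    T=d["world_from_camera"];p=(np.atleast_2d(X)-T[:3,3])@T[:3,:3]
    a=p[:,0]/-p[:,2];b=-p[:,1]/-p[:,2];r=1+float(d["k1"])*(a*a+b*b)
    K=d["K"];return np.stack([K[0,0]*a*r+K[0,2],K[1,1]*b*r+K[1,2]],1)
def crop(d,u0,v0,u1,v1,k,f):
    cv2.imwrite(f,cv2.resize(np.ascontiguousarray(d["frame"][v0:v1,u0:u1,::-1]),None,fx=k,fy=k,interpolation=cv2.INTER_CUBIC))
E
python3 - <<'E'
from h import *
t=np.load("top0.npz");s=np.load("side0.npz")
crop(t,220,145,350,250,6,"pics/t1.png");crop(s,205,165,305,250,7,"pics/s1.png")
for n,d,(u0,v0,u1,v1) in(("t",t,(230,160,345,225)),("s",s,(205,165,305,250))):
    W=cloud(d)[v0:v1,u0:u1].reshape(-1,3); 
    for a,b in((.003,.02),(.02,.06),(.06,.09),(.09,.115),(.115,.13),(.13,.165),(.165,.18),(.18,.19),(.19,.197),(.197,.21)):
        m=(W[:,2]>a)&(W[:,2]<b); 
        if m.sum():print(n,a,b,m.sum(),W[m].min(0).round(3),W[m].max(0).round(3),W[m].mean(0).round(3))
E
```

```text
t 0.003 0.02 2527 [ 0.501 -0.298  0.003] [0.721 0.083 0.02 ] [ 0.613 -0.087  0.008]
t 0.02 0.06 262 [ 0.502 -0.177  0.02 ] [0.652 0.05  0.06 ] [ 0.592 -0.027  0.044]
t 0.06 0.09 173 [ 0.555 -0.176  0.06 ] [0.644 0.051 0.089] [ 0.6   -0.033  0.067]
t 0.09 0.115 308 [ 0.539 -0.237  0.09 ] [0.644 0.059 0.115] [ 0.589 -0.079  0.106]
t 0.115 0.13 265 [ 0.556 -0.138  0.115] [0.642 0.055 0.13 ] [ 0.59  -0.074  0.122]
t 0.13 0.165 65 [ 0.563 -0.142  0.13 ] [ 0.6   -0.061  0.165] [ 0.579 -0.107  0.148]
t 0.165 0.18 42 [ 0.562 -0.15   0.165] [ 0.601 -0.064  0.18 ] [ 0.577 -0.119  0.173]
t 0.18 0.19 23 [ 0.566 -0.149  0.181] [ 0.601 -0.061  0.19 ] [ 0.581 -0.106  0.184]
t 0.19 0.197 49 [ 0.57  -0.122  0.19 ] [ 0.604 -0.052  0.197] [ 0.584 -0.104  0.194]
t 0.197 0.21 55 [ 0.572 -0.122  0.197] [ 0.609 -0.055  0.205] [ 0.591 -0.086  0.2  ]
s 0.003 0.02 1490 [ 0.384 -0.582  0.003] [0.919 0.179 0.02 ] [ 0.619 -0.128  0.008]
s 0.02 0.06 540 [ 0.44  -0.493  0.02 ] [0.677 0.057 0.06 ] [ 0.588 -0.061  0.039]
s 0.06 0.09 287 [ 0.556 -0.491  0.06 ] [0.665 0.058 0.09 ] [ 0.598 -0.067  0.072]
s 0.09 0.115 382 [ 0.539 -0.434  0.09 ] [0.644 0.059 0.115] [ 0.589 -0.075  0.103]
s 0.115 0.13 130 [ 0.557 -0.137  0.115] [0.636 0.056 0.13 ] [ 0.584 -0.083  0.122]
s 0.13 0.165 123 [ 0.563 -0.145  0.13 ] [ 0.607 -0.062  0.164] [ 0.579 -0.106  0.147]
s 0.165 0.18 65 [ 0.561 -0.148  0.165] [ 0.607 -0.059  0.18 ] [ 0.579 -0.108  0.172]
s 0.18 0.19 27 [ 0.567 -0.121  0.18 ] [ 0.596 -0.056  0.19 ] [ 0.581 -0.095  0.184]
s 0.19 0.197 30 [ 0.567 -0.121  0.19 ] [ 0.61  -0.055  0.197] [ 0.585 -0.096  0.194]
s 0.197 0.21 16 [ 0.576 -0.116  0.197] [ 0.607 -0.054  0.204] [ 0.593 -0.071  0.201]
```

```bash
ls pics
```

```text
s1.png
side0.png
t1.png
top0.png
```

View pics/t1.png

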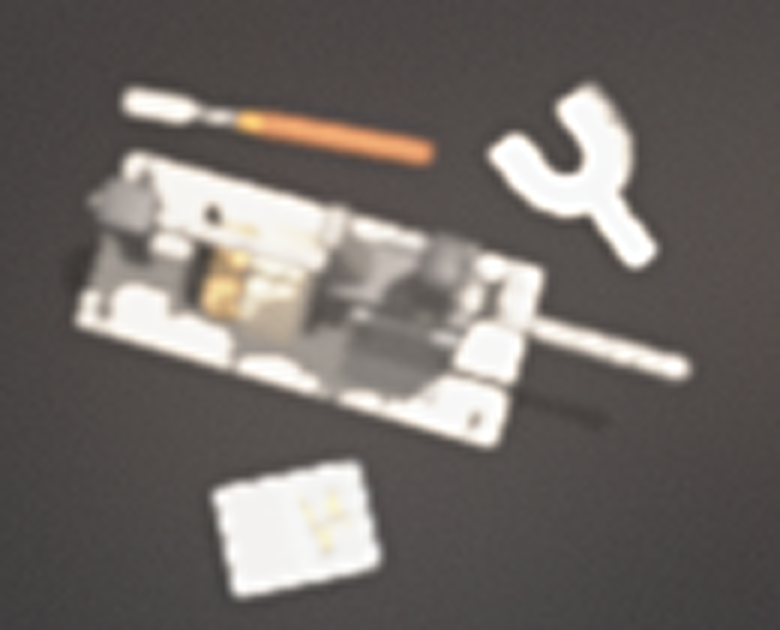

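View pics/s1.png

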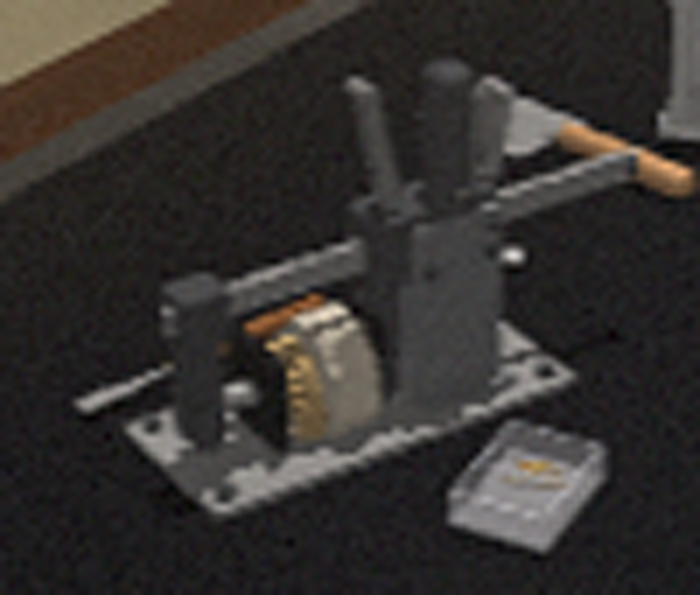

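```bash
cat > fit.py <<'E'
from h import *
from scipy.optimize import least_squares
def sdf(p,c,h,lean=0.0):
    # lean: rotation about y tipping +z to +x
    q=p-c; cs,sn=np.cos(lean),np.sin(lean)
    x=q[:,0]*cs-q[:,2]*sn; z=q[:,0]*sn+q[:,2]*cs
    q=np.abs(np.stack([x,q[:,1],z],1))-h
    return np.linalg.norm(np.maximum(q,0),axis=1)+np.minimum(q.max(1),0)
def boxes(lean=.23,tab=0.):
    B=[]
    B.append((np.array([-4,0,102.]),np.array([40,17,22.]),0))
    B.append((np.array([-21,0,160.5]),np.array([13,14,36.5]),0))
    # trigger: front face through tip (36,183); axis dir (sin,cos)
    L=lean; ax=np.array([np.sin(L),0,np.cos(L)]); n=np.array([np.cos(L),0,-np.sin(L)])
    tip=np.array([8,0,91.])+ (ax*91.5+n*((36-8)*np.cos(.23)-92*np.sin(.23)))
    top=tip+14*ax; c=top-5*n-45*ax
    B.append((c,np.array([5,9,45.]),L))
    B.append((np.array([-52,0,145.]),np.array([3,11,30.]),0))
    B.append((np.array([-20,0,97.]),np.array([130,3.5,9.]),0))
    return B
def model(p,lean=.23): return np.min([sdf(p,*b) for b in boxes(lean)],0)
def toclamp(W,q):
    c,s=np.cos(q[2]),np.sin(q[2]); d=W*1000-np.array([q[0],q[1],q[3]])
    return np.stack([d[:,0]*c+d[:,1]*s,-d[:,0]*s+d[:,1]*c,d[:,2]],1)
def toworld(P,q):
    c,s=np.cos(q[2]),np.sin(q[2]);P=np.atleast_2d(P).astype(float)
    return np.stack([P[:,0]*c-P[:,1]*s+q[0],P[:,0]*s+P[:,1]*c+q[1],P[:,2]+q[3]],1)/1000
E
python3 - <<'E'
from fit import *
C={}
for n,b in(("top",(230,160,345,225)),("side",(205,165,305,250))):
    d=np.load(n+"0.npz");u0,v0,u1,v1=b
    W=cloud(d)[v0:v1,u0:u1].reshape(-1,3)
    m=(W[:,2]>.094)&(W[:,2]<.21)&(W[:,0]>.53)&(W[:,0]<.65)&(W[:,1]>-.25)&(W[:,1]<.03)
    C[n]=W[m]
C["both"]=np.vstack([C["top"],C["side"]])
for n in C:
    f=lambda q:model(toclamp(C[n],q))
    best=None
    for y0 in(-100,-80):
      r=least_squares(f,[585,y0,np.radians(75),0],loss="soft_l1",f_scale=2,x_scale=[1,1,.01,1])
      if best is None or r.cost<best.cost:best=r
    e=f(best.x);print(n,len(e),best.x.round(3),np.degrees(best.x[2]).round(2),np.median(abs(e)),best.cost)
E
```

```text
top 705 [589.241 -90.822   1.266   2.1  ] 72.51 1.5843413706585991 1978.8338532657194
side 654 [588.08  -93.378   1.256   1.261] 71.96 1.8556675268359184 1719.6437542934004
both 1359 [588.666 -92.28    1.263   1.784] 72.35 1.7448640079726516 3827.024862417098
```

Run:
```python
from fit import *
q=[588.7,-92.3,np.radians(72.3),0]
for n,(u0,v0,u1,v1),k in(("top",(220,145,350,250),6),("side",(205,165,305,250),7)):
    d=np.load(n+"0.npz");im=cv2.resize(np.ascontiguousarray(d["frame"][v0:v1,u0:u1,::-1]),None,fx=k,fy=k,interpolation=cv2.INTER_CUBIC)
    for c,h,L in boxes():
        cs=[]
        for a in range(8):
            s=np.array([1 if a&1 else -1,1 if a&2 else -1,1 if a&4 else -1])*h
            cs.append(c+np.array([s[0]*np.cos(L)+s[2]*np.sin(L),s[1],-s[0]*np.sin(L)+s[2]*np.cos(L)]))
        p=((proj(d,toworld(np.array(cs),q))-[u0,v0]+.5)*k).astype(int)
        for a in range(8):
            for b in(1,2,4):
                if not a&b: cv2.line(im,tuple(map(int,p[a])),tuple(map(int,p[a|b])),(0,255,0),1)
    cv2.imwrite(f"pics/ov_{n}.png",im)
```

```text
(no output)
```

View pics/ov_top.png

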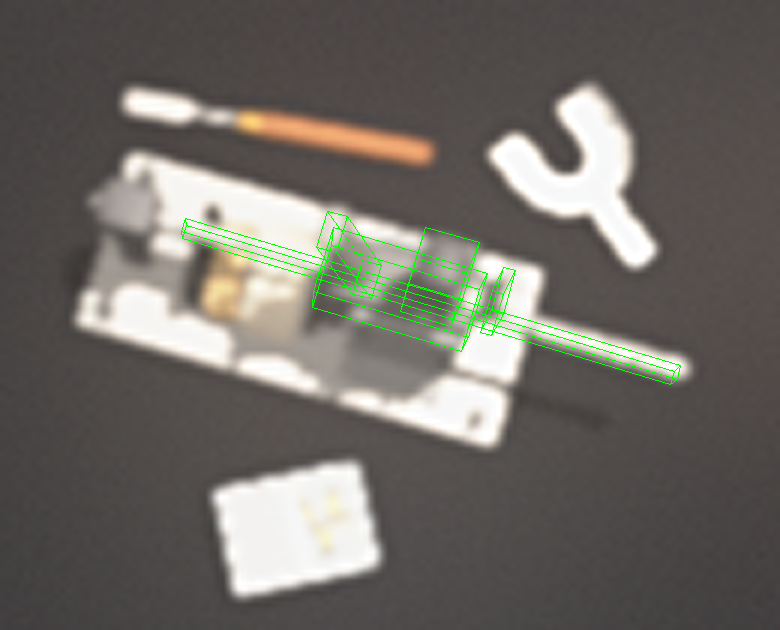

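View pics/ov_side.png

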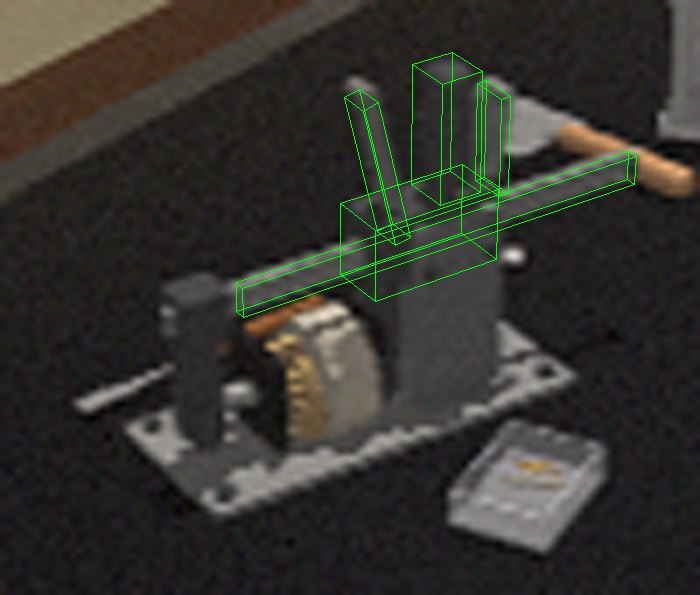

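The top view shows the clamp around (275,195) px, with +x pointing left/up; the side view shows the trigger (260,185 px), handle and tab clearly. The fit gives an origin of about (589, -92) mm and a yaw of about 72.3°. I'll draw the trigger with the fingers shut in front of it, and read the wrist force as I go.

```bash
python3 -m creep '[[[0,0,-5,0,1],[0,0,-10,0,1],[5,-3,-10,-8,1],[10,-6.5,-10,-16,1],[15,-10,-10,-24,1],[20,-13,-10,-32,1],[25,-16.5,-10,-40,1],[30,-20,-10,-48,1],[35,-23,-10,-53,1],[40,-26.5,-10,-53,1],[45,-30,-10,-53,1],[50,-33,-10,-53,1]]]' 20
```

```text
clock: 1.3
tool_pos: [0.5007, -0.1676, 0.2821]
ee_rot: [[0.307, 0.952, -0.0], [0.952, -0.307, 0.0], [-0.0, -0.0, -1.0]]
ft_force: [0.7, -1.4, 0.4]
finger_gap: 0.024
```

```bash
python3 -m creep '[[[0,0,0,0,1],[0,0,0,0,1]]]'
```

```text
clock: 1.5
tool_pos: [0.5002, -0.1685, 0.2817]
ee_rot: [[0.304, 0.953, -0.001], [0.953, -0.304, 0.0], [-0.0, -0.001, -1.0]]
ft_force: [-0.4, -0.7, -0.4]
finger_gap: 0.007
```

```bash
python3 -m creep '[[[4,1.5,0,0,1],[8,3,0,0,1],[12,4.5,0,0,1],[17.5,6.2,0,0,1],[17.5,6.2,3,0,1],[17.5,6.2,6,0,1],[17.5,6.2,9.7,0,1],[17.5,6.2,9.7,0,1],[17.5,6.2,9.7,0,1],[17.5,6.2,9.7,0,1],[17.5,6.2,9.7,0,1]]]'
python3 - <<'E'
from fit import *
from workcell import snapshot,get_state
print(get_state()["ft_force"],get_state()["tool_pos"])
for n,(u0,v0,u1,v1),k in(("top",(220,145,350,250),6),("side",(205,145,305,250),7)):
    d=snapshot(n);crop(d,u0,v0,u1,v1,k if n=="top" else 5,f"pics/{n}2.png");np.savez(n+"2.npz",**d)
E
```

```text
clock: 2.6
tool_pos: [0.6142, -0.0228, 0.1884]
ee_rot: [[0.308, 0.951, 0.004], [0.952, -0.308, -0.001], [0.001, 0.004, -1.0]]
ft_force: [-0.6, -0.2, 0.2]
finger_gap: 0.003
[-0.55699382 -0.21327207  0.2206959 ] [ 0.61417285 -0.02280561  0.18836806]
```

View pics/side2.png

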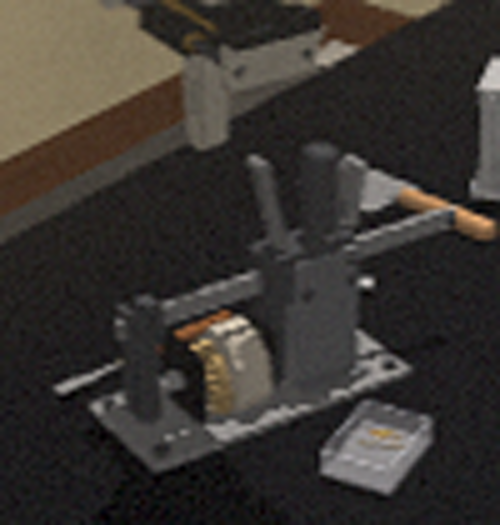

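View pics/top2.png

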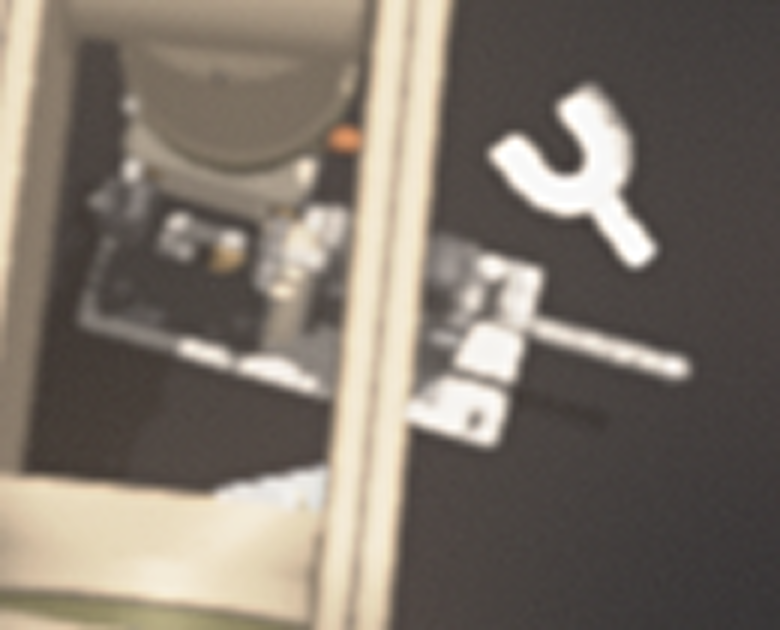

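Run:
```python
from fit import *
d=np.load("side2.npz"); print(proj(d,[[.6142,-.0228,.1884]]))
W=cloud(d)
q=[588.7,-92.3,np.radians(72.3),0]
print(proj(d,toworld([[34,0,195],[-20,0,197],[-52,0,175]],q)))
print(toclamp(np.array([[.6142,-.0228,.1884]]),q))
for b in((235,150,253,176),(253,172,265,195)):
    w=W[b[1]:b[3],b[0]:b[2]].reshape(-1,3);w=w[(w[:,2]>.14)&(w[:,2]<.3)&(w[:,1]>-.2)&(w[:,1]<.1)]
    c=toclamp(w,q);print(len(c),np.percentile(c,[3,25,50,75,97],axis=0).round(1))
```

```text
[[246.25013555 182.59073127]]
[[255.98184094 178.47864542]
 [268.17592309 174.27669589]
 [275.09202869 177.35617179]]
[[ 73.962816    -3.16257004 188.4       ]]
143 [[ 70.7 -18.4 229.6]
 [ 78.7  -4.4 245.9]
 [ 83.5   6.6 263. ]
 [ 84.8  11.5 279.1]
 [ 87.2  16.1 295.7]]
62 [[ 21.4  -6.6 142.4]
 [ 26.   -0.4 158.3]
 [ 29.5   4.1 175.9]
 [ 33.2   7.2 193.2]
 [ 40.2   9.9 203.3]]
```

Run:
```python
from fit import *
from workcell import *
s=get_state();print(s["tool_pos"],s["clock"],s["finger_gap"])
d=snapshot("side"); print(proj(d,s["tool_pos"]));W=cloud(d)
crop(d,225,140,285,195,10,"pics/s3.png")
for r in range(160,186,2):print(r,W[r,240:252:2].round(3)[:,[1,2]].tolist())
```

```text
[ 0.61376234 -0.02244044  0.18747176] 2.7 0.005267660303417278
[[246.28195945 182.88971221]]
160 [[-1.518, -0.66], [-0.015, 0.278], [-0.012, 0.282], [-0.006, 0.289], [-0.013, 0.287], [0.04, 0.322]]
162 [[-1.522, -0.682], [-0.014, 0.271], [-0.008, 0.277], [-0.007, 0.281], [-0.013, 0.279], [0.039, 0.314]]
164 [[-1.534, -0.71], [-0.016, 0.262], [-0.01, 0.268], [-0.007, 0.272], [-0.015, 0.271], [-0.024, 0.268]]
166 [[-1.522, -0.723], [-0.009, 0.258], [-0.012, 0.259], [-0.014, 0.261], [-0.015, 0.263], [-1.639, -0.761]]
168 [[-1.518, -0.741], [-0.015, 0.246], [-0.01, 0.252], [-0.008, 0.257], [-0.017, 0.254], [-1.607, -0.761]]
170 [[-1.499, -0.748], [-0.013, 0.24], [-0.013, 0.243], [-0.011, 0.247], [-0.018, 0.245], [-0.401, -0.0]]
172 [[-1.482, -0.757], [-0.015, 0.23], [-0.009, 0.237], [-0.007, 0.241], [-0.022, 0.235], [-0.381, 0.002]]
174 [[-0.333, 0.003], [-0.343, 0.001], [-0.012, 0.227], [-0.017, 0.227], [-0.366, -0.003], [nan, nan]]
176 [[-0.322, -0.0], [-0.325, 0.002], [-0.326, 0.005], [-0.345, -0.004], [-0.34, 0.004], [-0.352, -0.0]]
178 [[-0.299, 0.005], [-0.315, -0.002], [-0.318, 0.0], [-0.324, -0.0], [-0.331, -0.001], [-0.342, -0.004]]
180 [[-0.289, 0.001], [-0.299, -0.001], [-0.299, 0.003], [-0.304, 0.003], [-0.312, 0.002], [-0.317, 0.002]]
182 [[-0.269, 0.005], [-0.285, -0.002], [-0.282, 0.004], [-0.295, -0.001], [-0.297, 0.002], [-0.304, 0.001]]
184 [[-0.257, 0.003], [-0.261, 0.004], [-0.273, -0.0], [-0.282, -0.002], [-0.281, 0.002], [-0.296, -0.004]]
```

View pics/s3.png

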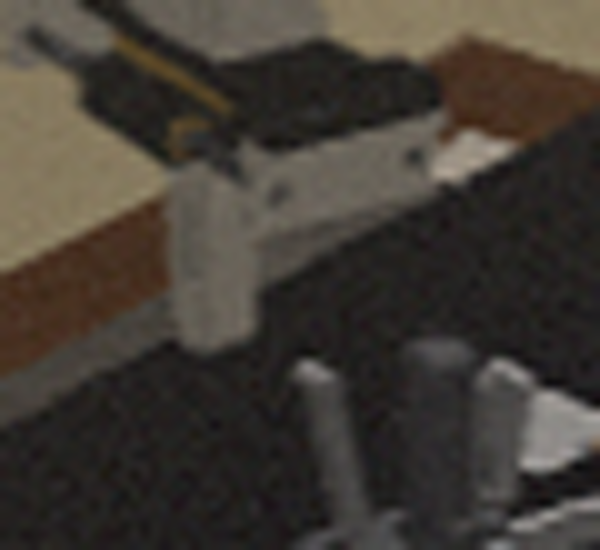

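```bash
python3 -m creep '[[[0,0,-2,0,0],[0,0,-2,0,0],[0,0,-2,0,0],[0,0,-2,0,0],[0,0,-2,0,0],[0,0,-2,0,0]]]'
python3 - <<'E'
from fit import *
from workcell import *
s=get_state();print(s["tool_pos"],s["clock"],s["finger_gap"])
d=snapshot("side"); print(proj(d,s["tool_pos"]));W=cloud(d)
crop(d,215,130,285,195,10,"pics/s4.png")
w=W[130:176,225:275].reshape(-1,3);w=w[(w[:,2]>.2)&(w[:,2]<.3)&(w[:,1]>-.2)&(w[:,1]<.1)]
q=[588.7,-92.3,np.radians(72.3),0]
c=toclamp(w,q)
for z in range(200,300,8):
    m=abs(c[:,2]-z)<4
    if m.sum():print(z,m.sum(),c[m].min(0).round(),c[m].max(0).round())
E
```

```text
clock: 3.35
tool_pos: [0.6124, -0.022, 0.2046]
ee_rot: [[0.307, 0.952, -0.001], [0.952, -0.307, 0.0], [-0.0, -0.001, -1.0]]
ft_force: [-1.0, -0.0, -1.0]
finger_gap: 0.467
[ 0.61236092 -0.02199704  0.20456807] 3.35 0.4671919198737129
[[246.42795633 178.85108926]]
200 1 [-19.   6. 201.] [-19.   6. 201.]
240 4 [ 72. -24. 240.] [ 82.  26. 244.]
248 21 [ 67. -33. 244.] [ 87.  34. 251.]
256 27 [ 66. -34. 253.] [ 89.  38. 260.]
264 25 [ 67. -32. 260.] [ 88.  39. 267.]
272 30 [ 67. -40. 268.] [ 87.  37. 276.]
280 28 [ 68. -40. 276.] [ 88.  42. 284.]
288 28 [ 67. -38. 285.] [ 88.  41. 292.]
296 27 [ 68. -36. 292.] [ 86.  39. 300.]
```

View pics/s4.png

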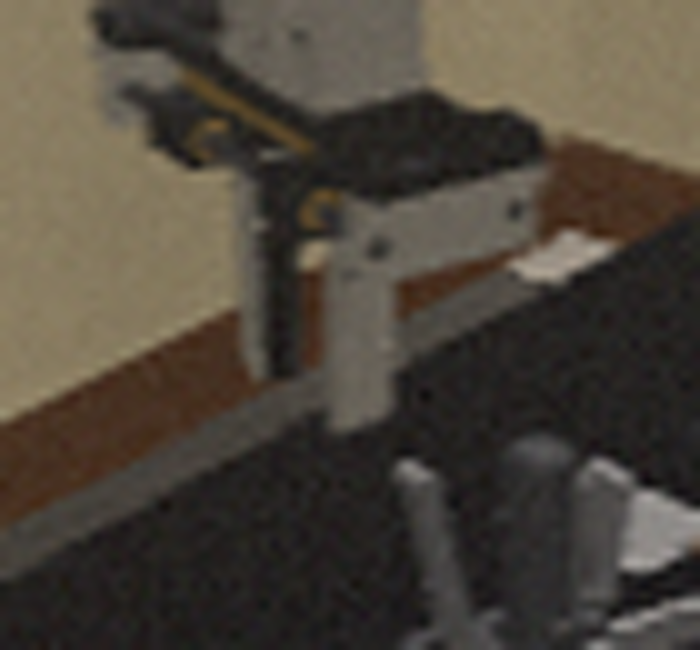

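```bash
python3 -m creep '[[[0,0,2,0,1],[0,0,4,0,1],[0,0,5.5,0,1],[0,0,5.5,0,1],[0,0,5.5,0,1],[0,0,5.5,0,1],[-0.6,0,5.5,0,1],[-1.2,0,5.5,0,1],[-1.2,0,5.5,0,1],[-1.2,0,5.5,0,1]]]'
python3 - <<'E'
from fit import *
from workcell import *
s=get_state();print(s["tool_pos"],s["clock"],s["finger_gap"],s["ft_force"])
d=snapshot("side"); print(proj(d,s["tool_pos"]));W=cloud(d)
crop(d,215,130,285,195,10,"pics/s5.png")
w=W[130:185,225:254].reshape(-1,3);w=w[(w[:,2]>.13)&(w[:,2]<.3)&(w[:,1]>-.2)&(w[:,1]<.1)]
q=[588.7,-92.3,np.radians(72.3),0]
print(toclamp(s["tool_pos"][None],q))
c=toclamp(w,q)
for z in range(150,260,8):
    m=abs(c[:,2]-z)<4
    if m.sum():print(z,m.sum(),c[m].min(0).round(),c[m].max(0).round())
E
```

```text
clock: 4.4
tool_pos: [0.6091, -0.0339, 0.1506]
ee_rot: [[0.308, 0.952, 0.0], [0.952, -0.308, 0.0], [0.0, 0.0, -1.0]]
ft_force: [0.4, -0.3, 0.0]
finger_gap: 0.004
[ 0.60908839 -0.03385533  0.15063376] 4.4 0.003624974311166247 [ 0.3827709  -0.32828361  0.04444074]
[[249.41729953 190.97232695]]
[[ 61.87672431  -1.65411868 150.63375896]]
190 6 [ 56.  -8. 186.] [ 73.   8. 193.]
198 17 [ 58. -18. 195.] [ 76.  13. 201.]
206 15 [ 58. -16. 202.] [ 75.  13. 210.]
214 18 [ 54. -15. 212.] [ 75.  14. 218.]
222 18 [ 56. -14. 219.] [ 75.  16. 226.]
230 11 [ 55. -12. 227.] [ 75.  16. 233.]
238 18 [ 59. -15. 234.] [ 75.  17. 242.]
246 20 [ 61. -21. 242.] [ 75.  17. 250.]
254 11 [ 63. -12. 250.] [ 74.  16. 258.]
```

View pics/s5.png

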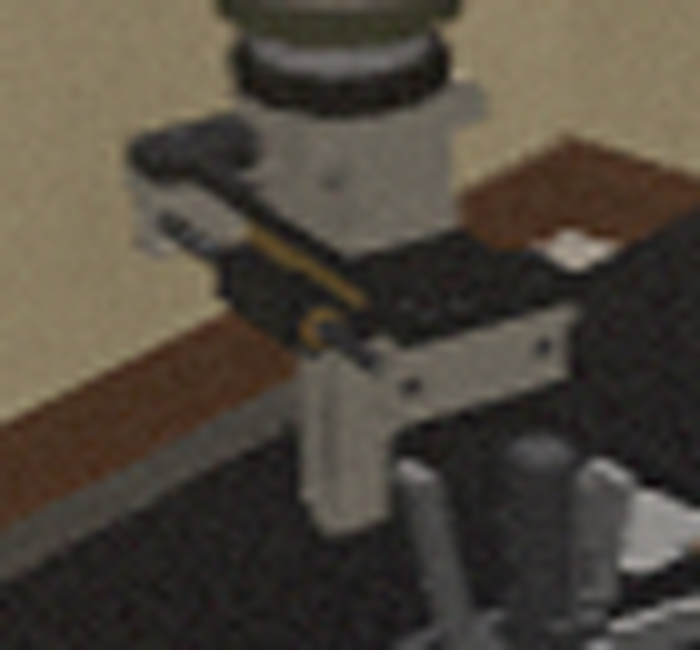

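```bash
cat > st.py <<'E'
from fit import *
from workcell import get_state
s=get_state();q=[588.7,-92.3,np.radians(72.3),0];f=s["ft_force"];a=q[2]
print("clk",s["clock"],"clamp xyz",toclamp(s["tool_pos"][None],q)[0].round(1),"Fx %.2f Fy %.2f Fz %.2f"%(f[0]*np.cos(a)+f[1]*np.sin(a),-f[0]*np.sin(a)+f[1]*np.cos(a),f[2]))
E
python3 -m creep '[[[-0.4,0,0.4,0,1],[-0.8,0,0.4,0,1],[-1.1,0,0.4,0,1],[-1.1,0,0.4,0,1],[-1.1,0,0.4,0,1]]]';python3 st.py
python3 -m creep '[[[-0.3,0,0,0,1],[-0.6,0,0,0,1],[-0.6,0,0,0,1]]]';python3 st.py
```

```text
clock: 4.95
tool_pos: [0.6057, -0.0441, 0.1464]
ee_rot: [[0.307, 0.952, 0.0], [0.952, -0.307, 0.0], [0.0, 0.0, -1.0]]
ft_force: [0.2, -0.6, 0.7]
finger_gap: 0.007
clk 4.95 clamp xyz [ 51.1  -1.5 146.4] Fx -0.53 Fy -0.41 Fz 0.69
clock: 5.25
tool_pos: [0.6038, -0.0498, 0.1464]
ee_rot: [[0.307, 0.952, 0.0], [0.952, -0.307, 0.0], [0.0, 0.0, -1.0]]
ft_force: [-0.2, -0.1, -0.1]
finger_gap: 0.007
clk 5.25 clamp xyz [ 45.   -1.5 146.4] Fx -0.10 Fy 0.15 Fz -0.09
```

```bash
python3 -m creep '[[[-0.3,0,0,0,1],[-0.6,0,0,0,1],[-0.6,0,0,0,1]]]';python3 st.py
python3 -m creep '[[[-0.3,0,0,0,1],[-0.6,0,0,0,1],[-0.6,0,0,0,1]]]';python3 st.py
python3 - <<'E'
from fit import *
from workcell import *
d=snapshot("side");crop(d,215,130,285,195,10,"pics/s6.png")
E
```

```text
clock: 5.55
tool_pos: [0.6024, -0.0554, 0.147]
ee_rot: [[0.307, 0.952, 0.001], [0.952, -0.307, 0.0], [0.001, 0.001, -1.0]]
ft_force: [1.5, 2.6, 2.3]
finger_gap: 0.005
clk 5.55 clamp xyz [ 39.3  -1.8 147. ] Fx 2.95 Fy -0.58 Fz 2.31
clock: 5.85
tool_pos: [0.6004, -0.0614, 0.1467]
ee_rot: [[0.307, 0.952, 0.001], [0.952, -0.307, -0.0], [-0.0, 0.001, -1.0]]
ft_force: [0.8, 2.5, 2.6]
finger_gap: 0.006
clk 5.85 clamp xyz [ 33.   -1.7 146.7] Fx 2.66 Fy 0.01 Fz 2.55
```

View pics/s6.png

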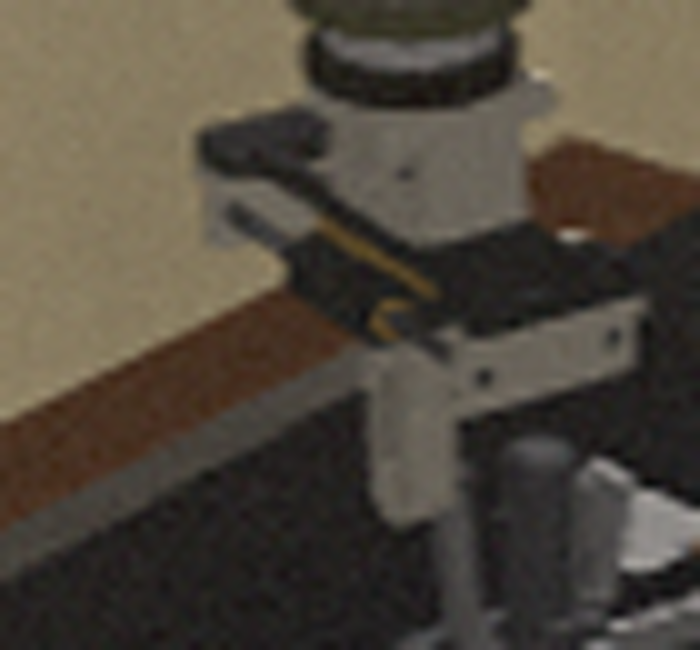

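```bash
python3 -m creep '[[[-0.4,0,0,0,1],[-0.8,0,0,0,1],[-1.0,0,0,0,1],[-1.0,0,0,0,1]]]';python3 st.py
python3 -m creep '[[[-0.4,0,0,0,1],[-0.8,0,0,0,1],[-0.8,0,0,0,1]]]';python3 st.py
python3 - <<'E'
from fit import *
from workcell import *
d=snapshot("side");crop(d,205,150,305,250,6,"pics/s7.png")
E
```

```text
clock: 6.3
tool_pos: [0.597, -0.0709, 0.1463]
ee_rot: [[0.307, 0.952, 0.0], [0.952, -0.307, -0.0], [-0.0, 0.0, -1.0]]
ft_force: [0.8, 2.4, 2.1]
finger_gap: 0.002
clk 6.3 clamp xyz [ 22.9  -1.4 146.3] Fx 2.50 Fy -0.09 Fz 2.05
clock: 6.6
tool_pos: [0.5947, -0.0783, 0.1465]
ee_rot: [[0.307, 0.952, 0.0], [0.952, -0.307, 0.0], [0.0, 0.0, -1.0]]
ft_force: [0.7, 3.6, 4.1]
finger_gap: 0.004
clk 6.6 clamp xyz [ 15.1  -1.4 146.5] Fx 3.64 Fy 0.45 Fz 4.07
```

View pics/s7.png

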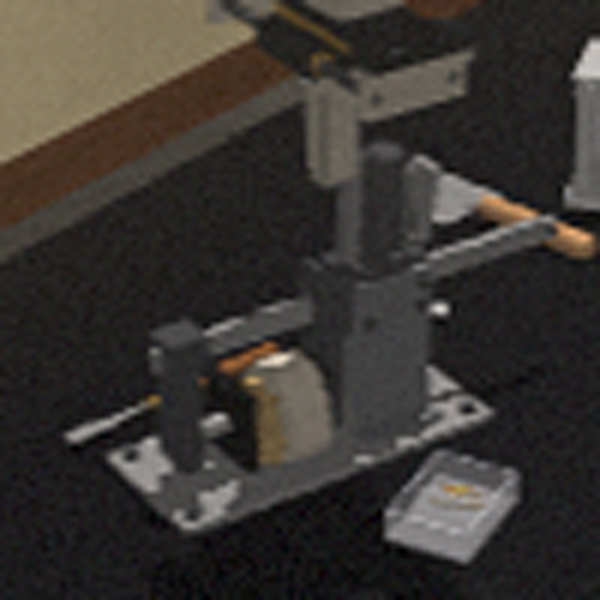

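```bash
python3 -m creep '[[[-0.2,0,0,0,1],[-0.3,0,0,0,1],[-0.3,0,0,0,1],[-0.3,0,0,0,1]]]';python3 st.py
python3 -m creep '[[[1,0,0,0,1],[2,0,0,0,1],[3,0,0,0,1],[3.3,0,0,0,1],[3.3,0,0,0,1],[2.6,0,0,0,1],[2,0,0,0,1],[1.4,0,0,0,1],[0.8,0,0,0,1],[0.8,0,0,0,1]]]';python3 st.py
```

```text
clock: 7.05
tool_pos: [0.5937, -0.081, 0.1463]
ee_rot: [[0.307, 0.952, 0.0], [0.952, -0.307, -0.0], [-0.0, 0.0, -1.0]]
ft_force: [0.9, 3.2, 4.3]
finger_gap: 0.007
clk 7.05 clamp xyz [ 12.3  -1.4 146.3] Fx 3.37 Fy 0.14 Fz 4.31
clock: 8.05
tool_pos: [0.5971, -0.0737, 0.1479]
ee_rot: [[0.307, 0.952, 0.003], [0.952, -0.307, 0.001], [0.002, 0.003, -1.0]]
ft_force: [1.8, 4.1, 4.6]
finger_gap: 0.008
clk 8.05 clamp xyz [ 20.3  -2.3 147.9] Fx 4.46 Fy -0.50 Fz 4.63
```

```bash
python3 -m creep '[[[0,0,0,0,1]]]' >/dev/null;python3 st.py
python3 -m creep '[[[-0.4,0,0,0,1],[-0.4,0,0,0,1],[-0.4,0,0,0,1]]]'>/dev/null;python3 st.py
python3 -m creep '[[[-0.4,0,0,0,1],[-0.4,0,0,0,1],[-0.4,0,0,0,1]]]'>/dev/null;python3 st.py
python3 - <<'E'
from fit import *
from workcell import *
d=snapshot("side");crop(d,205,150,305,250,6,"pics/s8.png")
E
```

```text
clk 8.15 clamp xyz [ 20.4  -2.2 147.6] Fx 5.37 Fy -0.46 Fz 4.48
clk 8.45 clamp xyz [ 16.9  -2.2 147.6] Fx 6.04 Fy 0.04 Fz 5.06
clk 8.75 clamp xyz [ 13.7  -2.2 147.7] Fx 9.32 Fy -1.21 Fz 5.04
```

View pics/s8.png

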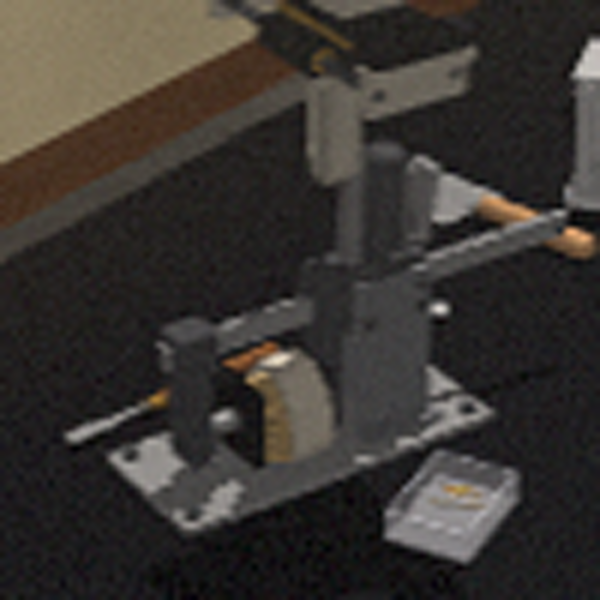

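Run:
```python
from fit import *
from workcell import *
q=[588.7,-92.3,np.radians(72.3),0]
d1=snapshot("side");np.savez("side8.npz",**d1)
for d in(np.load("side0.npz"),d1):
    W=cloud(d)[165:250,205:305].reshape(-1,3);c=toclamp(W,q)
    for z0,z1,y in((112,130,25),(20,55,12)):
        m=(c[:,2]>z0)&(c[:,2]<z1)&(abs(c[:,1])<y)&(c[:,0]>45)&(c[:,0]<170)
        h,e=np.histogram(c[m][:,0],np.arange(45,170,3));print(z0,dict(zip(e[:-1].astype(int).tolist(),h.tolist())))
    m=(c[:,2]>15)&(c[:,2]<62)&(c[:,0]>35)&(c[:,0]<100)&(c[:,1]>20)&(c[:,1]<40)
    print("cast",m.sum(),np.percentile(c[m],[2,10,50,90,98],axis=0).round(1).tolist())
for i,d in enumerate((np.load("side0.npz"),d1)):crop(d,225,200,275,242,14,f"pics/z{i}.png")
```

```text
112 {45: 0, 48: 0, 51: 0, 54: 0, 57: 0, 60: 0, 63: 0, 66: 0, 69: 0, 72: 0, 75: 0, 78: 0, 81: 0, 84: 0, 87: 0, 90: 0, 93: 0, 96: 0, 99: 0, 102: 0, 105: 0, 108: 0, 111: 0, 114: 0, 117: 0, 120: 0, 123: 0, 126: 4, 129: 0, 132: 5, 135: 2, 138: 3, 141: 4, 144: 3, 147: 1, 150: 1, 153: 1, 156: 0, 159: 0, 162: 0, 165: 0}
20 {45: 0, 48: 0, 51: 0, 54: 0, 57: 0, 60: 0, 63: 0, 66: 1, 69: 0, 72: 1, 75: 0, 78: 0, 81: 1, 84: 0, 87: 0, 90: 0, 93: 0, 96: 0, 99: 0, 102: 7, 105: 10, 108: 2, 111: 2, 114: 6, 117: 1, 120: 2, 123: 1, 126: 0, 129: 5, 132: 2, 135: 4, 138: 0, 141: 5, 144: 11, 147: 4, 150: 9, 153: 4, 156: 0, 159: 0, 162: 0, 165: 0}
cast 121 [[37.0, 20.4, 16.1], [45.5, 21.3, 20.2], [66.4, 25.3, 37.5], [91.0, 29.7, 55.2], [98.2, 31.9, 59.3]]
112 {45: 0, 48: 0, 51: 0, 54: 0, 57: 0, 60: 0, 63: 0, 66: 0, 69: 0, 72: 0, 75: 0, 78: 0, 81: 0, 84: 0, 87: 0, 90: 0, 93: 0, 96: 0, 99: 0, 102: 0, 105: 0, 108: 3, 111: 0, 114: 1, 117: 4, 120: 4, 123: 2, 126: 2, 129: 1, 132: 4, 135: 1, 138: 0, 141: 0, 144: 0, 147: 0, 150: 0, 153: 0, 156: 0, 159: 0, 162: 0, 165: 0}
20 {45: 0, 48: 0, 51: 0, 54: 0, 57: 0, 60: 0, 63: 0, 66: 1, 69: 0, 72: 0, 75: 0, 78: 0, 81: 0, 84: 0, 87: 3, 90: 13, 93: 8, 96: 0, 99: 2, 102: 4, 105: 4, 108: 1, 111: 1, 114: 2, 117: 3, 120: 4, 123: 1, 126: 8, 129: 8, 132: 6, 135: 7, 138: 0, 141: 0, 144: 0, 147: 0, 150: 0, 153: 0, 156: 0, 159: 0, 162: 0, 165: 0}
cast 132 [[38.5, 20.1, 15.9], [44.5, 21.1, 19.2], [65.4, 25.7, 35.3], [89.2, 30.2, 55.7], [92.8, 32.4, 60.5]]
```

View pics/z0.png

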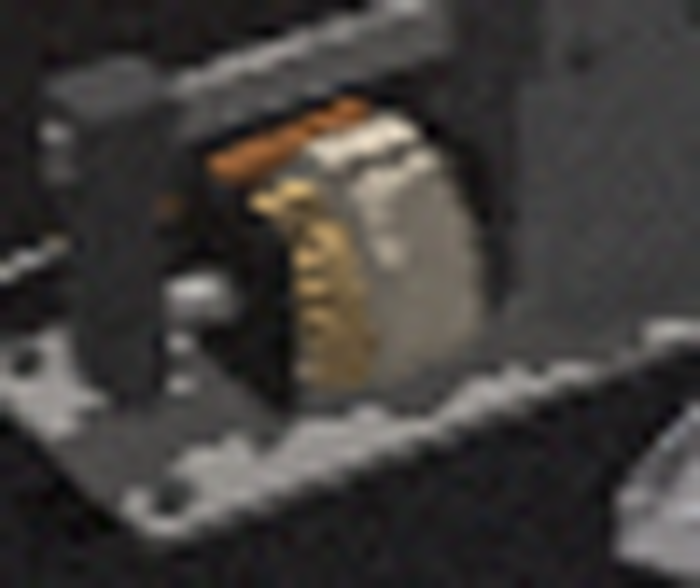

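View pics/z1.png

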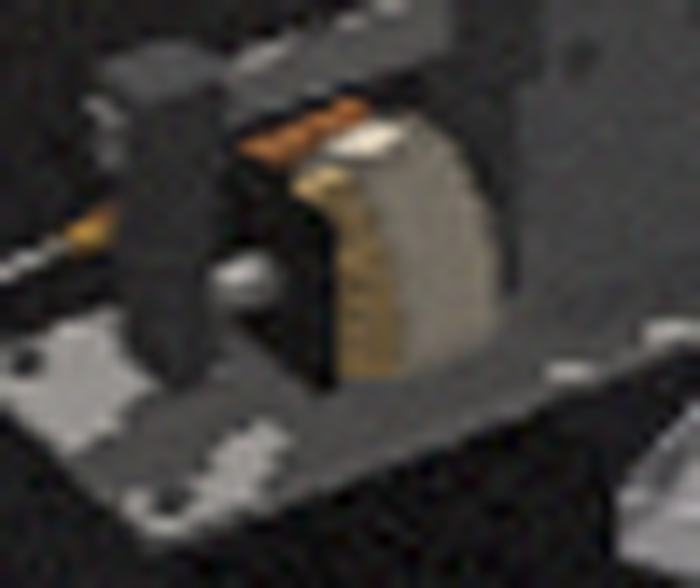

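```bash
python3 -m creep '[[[1,0,0,0,1],[2,0,0,0,1],[3,0,0,0,1],[3.3,0,0,0,1],[3.3,0,0,0,1],[3.3,0,0,0,1]]]'>/dev/null;python3 st.py
python3 -m creep '[[[-0.4,0,0,0,1],[-0.8,0,0,0,1],[-0.8,0,0,0,1]]]'>/dev/null;python3 st.py
python3 -m creep '[[[-0.3,0,0,0,1],[-0.3,0,0,0,1],[-0.3,0,0,0,1]]]'>/dev/null;python3 st.py
python3 -m creep '[[[-0.2,0,0,0,1],[-0.2,0,0,0,1],[-0.2,0,0,0,1]]]'>/dev/null;python3 st.py
```

```text
clk 9.45 clamp xyz [ 45.   -1.3 146.1] Fx -0.11 Fy -0.60 Fz -0.39
clk 9.75 clamp xyz [ 38.8  -1.6 147.5] Fx 8.77 Fy 2.19 Fz 4.92
clk 10.05 clamp xyz [ 36.6  -1.7 148. ] Fx 10.57 Fy 3.00 Fz 6.88
clk 10.35 clamp xyz [ 35.1  -1.7 148.2] Fx 13.03 Fy 3.81 Fz 8.16
```

```bash
for i in 1 2 3 4; do :; done; python3 -m creep '[[[0,0,0,0,1],[0,0,0,0,1],[0,0,0,0,1],[0,0,0,0,1]]]'>/dev/null;python3 st.py; python3 -m creep '[[[0,0,0,0,1],[0,0,0,0,1],[0,0,0,0,1],[0,0,0,0,1]]]'>/dev/null;python3 st.py
python3 -c "
from workcell import *;s=get_state();print(s['torque'],s['ft_force'],s['tool_pos'])"
python3 - <<'E'
from fit import *
from workcell import *
d=snapshot("side");crop(d,215,150,285,245,8,"pics/s9.png")
E
```

```text
clk 10.75 clamp xyz [ 35.2  -1.7 148.2] Fx 13.26 Fy 4.21 Fz 8.01
clk 11.15 clamp xyz [ 35.2  -1.7 148.2] Fx 13.08 Fy 3.10 Fz 8.99
[ 2.23391926 -0.03413371  0.00281097] [ 1.01914543 13.40467394  8.99193879] [ 0.60101481 -0.05932046  0.14823166]
```

View pics/s9.png

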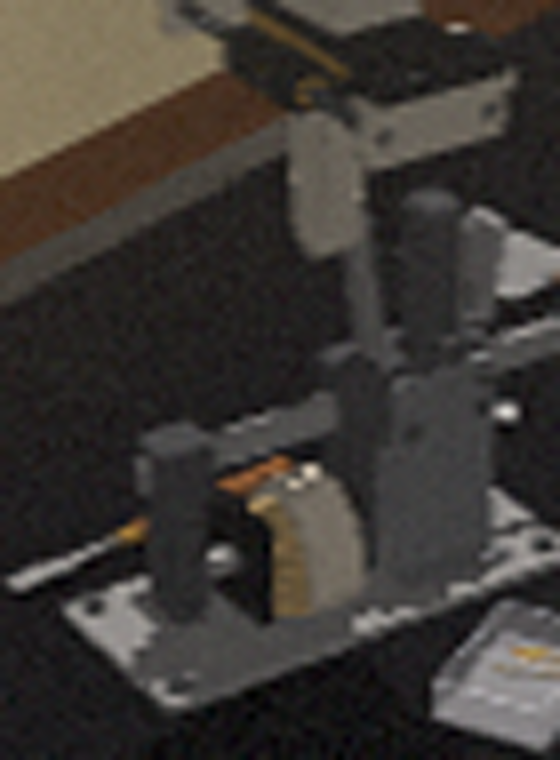

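```bash
python3 -m creep '[[[-0.04,0,0,0,1],[-0.04,0,0,0,1],[-0.04,0,0,0,1],[-0.04,0,0,0,1],[-0.04,0,0,0,1],[-0.04,0,0,0,1]]]'>/dev/null;python3 st.py; python3 -m creep '[[[0,0,0,0,1],[0,0,0,0,1],[0,0,0,0,1],[0,0,0,0,1],[0,0,0,0,1],[0,0,0,0,1],[0,0,0,0,1]]]'>/dev/null;python3 st.py
```

```text
clk 11.8 clamp xyz [ 34.9  -1.7 148.3] Fx 13.38 Fy 4.00 Fz 9.05
clk 12.5 clamp xyz [ 34.9  -1.7 148.3] Fx 13.23 Fy 4.16 Fz 8.43
```

```bash
python3 -m creep '[[[1.5,0,0,0,1],[3,0,0,0,1],[3.5,0,-2,0,1],[3.5,0,-5,0,1],[3.5,0,-8,0,1],[3.5,0,-8,0,1],[0,0,-8,0,1],[-4,0,-8,0,1],[-8,0,-8,0,1],[-12,0,-8,0,1],[-13,0,-8,0,1],[-13,0,-8,0,1]]]'>/dev/null;python3 st.py
python3 - <<'E'
from fit import *
from workcell import *
d=snapshot("side");crop(d,215,140,285,245,7,"pics/s10.png")
E
```

```text
clk 13.7 clamp xyz [-99.5  -0.8 225.5] Fx -0.15 Fy 0.05 Fz 0.41
```

View pics/s10.png

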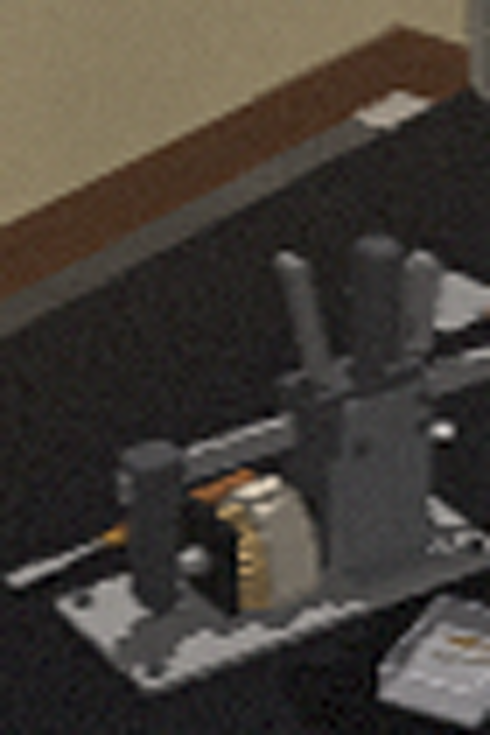

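```bash
python3 -m creep '[[[0,0,4,0,1],[0,0,8,0,1],[0,0,10,0,1],[0,0,10,0,1],[0,0,10,0,1],[0.5,0,10,0,1],[1,0,10,0,1],[1.5,0,10,0,1],[2,0,10,0,1],[2,0,10,0,1],[2,0,10,0,1]]]'>/dev/null;python3 st.py
python3 - <<'E'
from fit import *
from workcell import *
d=snapshot("side");crop(d,235,120,315,205,8,"pics/s11.png")
E
```

```text
clk 14.85 clamp xyz [-78.   -1.1 126.4] Fx 0.40 Fy -0.92 Fz 0.21
```

View pics/s11.png

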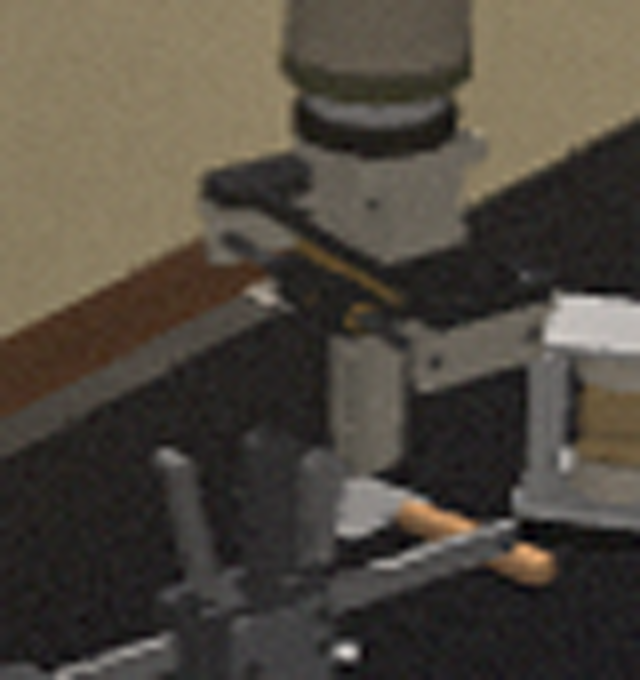

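```bash
for i in 1; do python3 -m creep '[[[0.4,0,0,0,1],[0.8,0,0,0,1],[0.8,0,0,0,1]]]'>/dev/null;python3 st.py;done
python3 -m creep '[[[0.3,0,0,0,1],[0.3,0,0,0,1],[0.3,0,0,0,1]]]'>/dev/null;python3 st.py
python3 -m creep '[[[0.3,0,0,0,1],[0.3,0,0,0,1],[0.3,0,0,0,1]]]'>/dev/null;python3 st.py
python3 -m creep '[[[0.3,0,0,0,1],[0.3,0,0,0,1],[0.3,0,0,0,1]]]'>/dev/null;python3 st.py
```

```text
clk 15.2 clamp xyz [-69.7  -1.1 126.3] Fx -0.00 Fy 0.48 Fz -0.33
clk 15.5 clamp xyz [-67.4  -1.2 126.4] Fx -1.84 Fy -0.87 Fz 0.36
clk 15.8 clamp xyz [-65.1  -1.2 126.7] Fx -5.07 Fy 1.54 Fz 2.86
clk 16.1 clamp xyz [-61.8  -1.5 126.9] Fx -5.24 Fy 1.15 Fz 2.85
```

```bash
python3 -m creep '[[[0.2,0,0,0,1],[0.2,0,0,0,1],[0.2,0,0,0,1]]]'>/dev/null;python3 st.py
python3 -m creep '[[[0.15,0,0,0,1],[0.15,0,0,0,1],[0.15,0,0,0,1],[0.15,0,0,0,1]]]'>/dev/null;python3 st.py
python3 - <<'E'
from fit import *
from workcell import *
d=snapshot("side");crop(d,215,140,295,245,7,"pics/s12.png")
E
```

```text
clk 16.4 clamp xyz [-59.6  -1.5 126.8] Fx -5.75 Fy 0.90 Fz 4.20
clk 16.8 clamp xyz [-58.3  -1.5 126.8] Fx -4.93 Fy 0.74 Fz 4.72
```

View pics/s12.png

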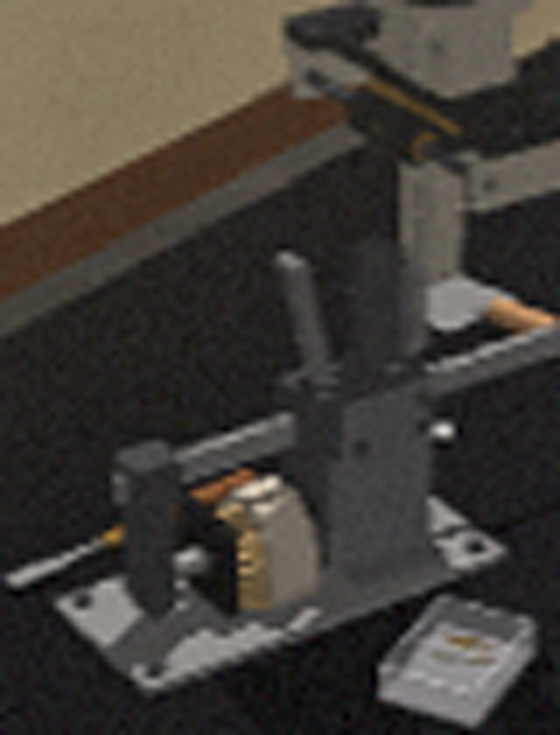

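```bash
python3 -m creep '[[[0.15,0,0,0,1],[0.15,0,0,0,1],[0.15,0,0,0,1],[0.15,0,0,0,1]]]'>/dev/null;python3 st.py
python3 -m creep '[[[0.1,0,0,0,1],[0.1,0,0,0,1],[0.1,0,0,0,1],[0.1,0,0,0,1]]]'>/dev/null;python3 st.py
python3 - <<'E'
from fit import *
from workcell import *
d=snapshot("side");np.savez("side13.npz",**d);crop(d,220,195,275,245,14,"pics/s13.png")
ref=np.load("side8.npz")
# jaw shift by template match on jaw post region
g=lambda d:cv2.cvtColor(d["frame"],cv2.COLOR_RGB2GRAY)
E
```

```text
clk 17.25 clamp xyz [-57.   -1.6 127. ] Fx -7.24 Fy 1.57 Fz 4.14
clk 17.65 clamp xyz [-56.1  -1.5 127. ] Fx -6.09 Fy 1.73 Fz 5.22
```

View pics/s13.png

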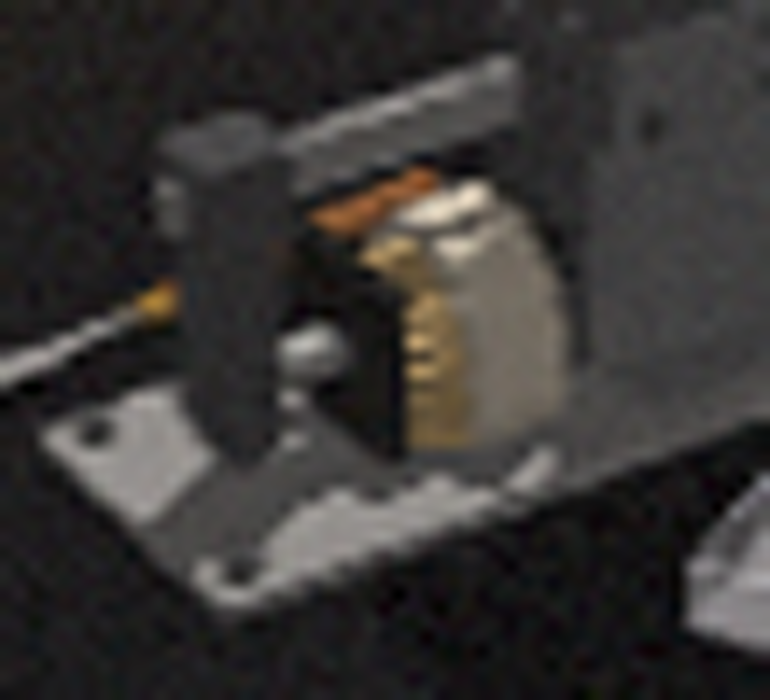

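Run:
```python
from fit import *
from workcell import *
q=[588.7,-92.3,np.radians(72.3),0]
d=np.load("side13.npz")
a,b=proj(d,toworld([[120,0,115],[121,0,115]],q));print("px per mm along x",(b-a).round(3))
big=cv2.resize(np.ascontiguousarray(d["frame"][140:245,215:285,::-1]),None,fx=8,fy=8,interpolation=cv2.INTER_CUBIC)
def load(f,k): 
    im=cv2.imread(f); return cv2.resize(im,None,fx=8/k,fy=8/k,interpolation=cv2.INTER_AREA)
s10=load("pics/s10.png",7); s12=load("pics/s12.png",7)[:,:560]
s9=cv2.imread("pics/s9.png") ; s9=cv2.copyMakeBorder(s9,80,0,0,0,cv2.BORDER_CONSTANT)
print(s9.shape,s10.shape,big.shape)
G=lambda x:cv2.GaussianBlur(cv2.cvtColor(x,cv2.COLOR_BGR2GRAY),(0,0),3)
for name,(x0,y0,x1,y1) in(("jaw",(120,480,215,690)),("clamp",(350,430,500,640)),("cast",(270,540,375,700))):
    for n,im in(("firm",s9),("pre-tab",s10),("tab1",s12),("tab2",big)):
        T=G(s10)[y0:y1,x0:x1];r=cv2.matchTemplate(G(im),T,cv2.TM_CCOEFF_NORMED);_,v,_,l=cv2.minMaxLoc(r)
        print(name,n,round(v,3),((l[0]-x0)/8,(l[1]-y0)/8))
```

```text
px per mm along x [-0.236  0.078]
(840, 560, 3) (840, 560, 3) (840, 560, 3)
jaw firm 0.937 (0.0, -0.125)
jaw pre-tab 1.0 (0.0, 0.0)
jaw tab1 0.978 (-0.625, 0.125)
jaw tab2 0.977 (-0.625, 0.125)
clamp firm 0.92 (0.0, 0.0)
clamp pre-tab 1.0 (0.0, 0.0)
clamp tab1 0.916 (0.0, 0.125)
clamp tab2 0.91 (-0.125, 0.0)
cast firm 0.893 (0.25, 0.125)
cast pre-tab 1.0 (0.0, 0.0)
cast tab1 0.988 (0.0, 0.0)
cast tab2 0.983 (0.0, 0.0)
```

```bash
python3 -m creep '[[[0.1,0,0,0,1],[0.1,0,0,0,1],[0.1,0,0,0,1],[0.1,0,0,0,1]]]'>/dev/null;python3 st.py
python3 -m creep '[[[0.1,0,0,0,1],[0.1,0,0,0,1],[0.1,0,0,0,1],[0.1,0,0,0,1]]]'>/dev/null;python3 st.py
```

```text
clk 18.1 clamp xyz [-56.   -1.6 127. ] Fx -9.99 Fy 1.87 Fz 5.96
clk 18.5 clamp xyz [-55.9  -1.6 127.1] Fx -12.90 Fy 1.02 Fz 5.30
```

```bash
python3 -m creep '[[[-1,0,0,0,1],[-2,0,0,0,1],[-4,0,0,0,1],[-4,0,0,0,1],[-4,0,-3,0,1],[-4,0,-6,0,1],[-4,0,-10,0,1],[-4,0,-13,0,1],[-4,0,-13,0,1],[-4,0,-13,0,1]]]'>/dev/null;python3 st.py
python3 -m creep '[[[-4,-4,0,0,1],[-8,-8,0,0,1],[-12,-12,0,0,1],[-16,-15,0,0,1],[-20,-15,0,0,1],[-20,-15,0,0,1],[-20,-15,0,0,1],[-20,-15,0,0,1]]]'
python3 - <<'E'
from fit import *
from workcell import *
for n,(u0,v0,u1,v1),k in(("top",(220,145,350,250),6),("side",(215,160,290,245),9)):
    d=snapshot(n);np.savez(n+"14.npz",**d);crop(d,u0,v0,u1,v1,k if n=="top" else 7,f"pics/{n}14.png")
q=[588.7,-92.3,np.radians(72.3),0]
G=lambda n:cv2.GaussianBlur(cv2.resize(cv2.cvtColor(n["frame"],cv2.COLOR_RGB2GRAY)[140:245,205:305],None,fx=8,fy=8,interpolation=cv2.INTER_CUBIC),(0,0),3)
A=G(np.load("side13.npz"));B=G(np.load("side14.npz"))
for name,(x0,y0,x1,y1) in(("jaw",(200,480,295,690)),("clamp",(430,430,580,640)),("cast",(350,540,455,700))):
    r=cv2.matchTemplate(B,A[y0:y1,x0:x1],cv2.TM_CCOEFF_NORMED);_,v,_,l=cv2.minMaxLoc(r);print(name,round(v,3),((l[0]-x0)/8,(l[1]-y0)/8))
E
```

```text
clk 19.5 clamp xyz [-92.4  -1.5 256.9] Fx 1.06 Fy 0.39 Fz -1.07
clock: 20.3
tool_pos: [0.3575, -0.3245, 0.2551]
ee_rot: [[0.307, 0.952, -0.001], [0.952, -0.307, 0.002], [0.002, -0.002, -1.0]]
ft_force: [-0.2, 0.2, -0.8]
finger_gap: 0.005
jaw 0.995 (0.0, 0.0)
clamp 0.903 (0.0, 0.0)
cast 0.984 (0.0, 0.0)
```

View pics/side14.png

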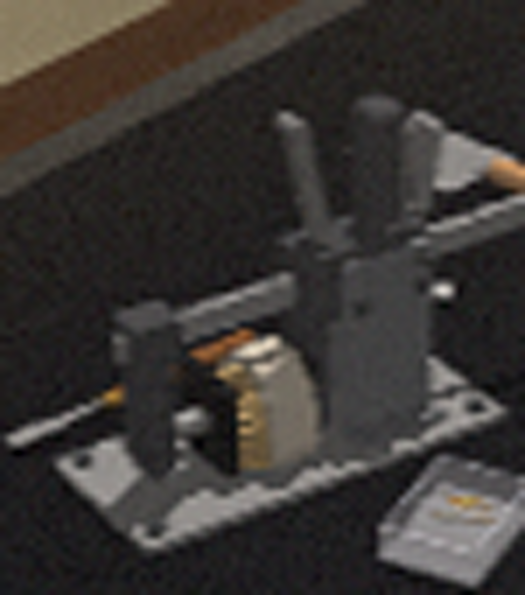

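View pics/top14.png

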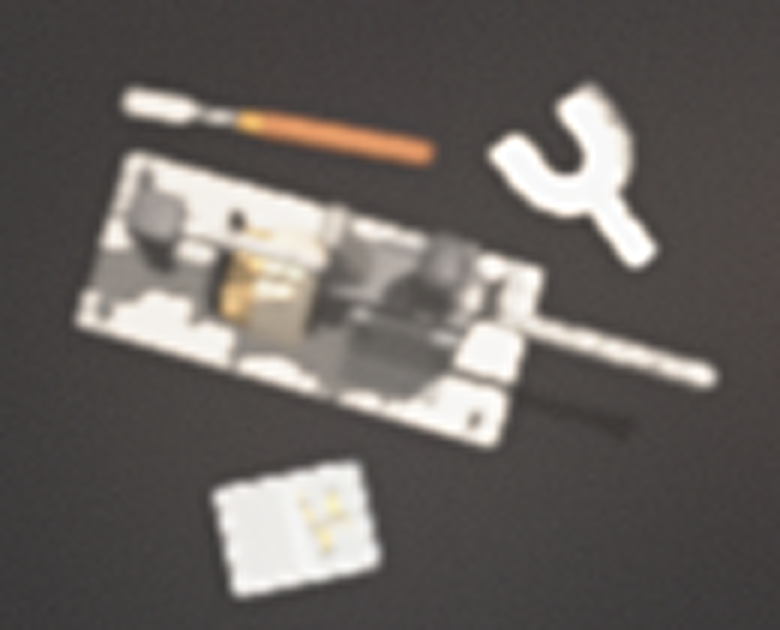

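Run:
```python
from fit import *
q=[588.7,-92.3,np.radians(72.3),0]
for cam,o,boxes_ in(("side",(140,245,205,305),{"jaw":(165,460,260,690)}),("top",(145,250,220,350),{"tail":(560,420,700,520)})):
    G=lambda n:cv2.GaussianBlur(cv2.resize(cv2.cvtColor(n["frame"],cv2.COLOR_RGB2GRAY)[o[0]:o[1],o[2]:o[3]],None,fx=8,fy=8,interpolation=cv2.INTER_CUBIC),(0,0),3)
    a=np.load(cam+"0.npz");b=np.load(cam+"14.npz");A,B=G(a),G(b)
    x0p=120 if cam=="side" else -150
    p=proj(b,toworld([[x0p,0,100],[x0p-10,0,100]],q));g=(p[1]-p[0])/10
    for n,(x0,y0,x1,y1) in boxes_.items():
        if cam=="top": x0,y0,x1,y1=int((680-90)*8/6),int(320*8/6),int(695*8/6),int(400*8/6)
        r=cv2.matchTemplate(B,A[y0:y1,x0:x1],cv2.TM_CCOEFF_NORMED);_,v,_,l=cv2.minMaxLoc(r)
        s=np.array([l[0]-x0,l[1]-y0])/8;print(cam,n,round(v,3),s,"mm",(s@g/(g@g)).round(1),g.round(3))
# bystanders moved?
A=np.load("top0.npz")["frame"].astype(int);B=np.load("top14.npz")["frame"].astype(int)
D=np.abs(A-B).max(2)>60;ys,xs=np.nonzero(D[100:270,0:440]);print(len(xs),np.unique(xs//20*20,return_counts=True))
# arch/cast profile along clamp x in top image, y=+24 line at z 45
t=[np.load("top0.npz"),np.load("top14.npz")]
for n in t:
    im=n["frame"].astype(np.float32);row=[]
    for x in range(36,112,3):
        v=[]
        for y in(14,18,22):
            z=58*np.sqrt(max(0,1-(y/40)**2));u=proj(n,toworld([[x,y,50]],q))[0]
            v.append(im[int(round(u[1])),int(round(u[0]))])
        v=np.mean(v,0);row.append((x,int(v.mean()),int(v[0]-v[2])))
    print(row)
```

```text
side jaw 0.883 [ 2.875 -1.25 ] mm 12.7 [ 0.234 -0.079]
top tail 0.994 [4.375 1.25 ] mm 13.6 [0.321 0.096]
995 (array([220, 240, 260, 320, 380, 400, 420]), array([ 24, 147,  11,  16,  12, 177, 608]))
[(36, 94, 12), (39, 126, 17), (42, 146, 22), (45, 166, 30), (48, 175, 35), (51, 178, 36), (54, 178, 37), (57, 179, 37), (60, 190, 34), (63, 202, 36), (66, 214, 33), (69, 218, 31), (72, 202, 42), (75, 182, 56), (78, 177, 76), (81, 182, 84), (84, 192, 85), (87, 201, 84), (90, 200, 83), (93, 172, 75), (96, 114, 38), (99, 81, 14), (102, 84, 10), (105, 102, 12), (108, 130, 13), (111, 147, 14)]
[(36, 90, 15), (39, 128, 24), (42, 149, 28), (45, 161, 31), (48, 163, 32), (51, 162, 32), (54, 161, 32), (57, 162, 32), (60, 176, 34), (63, 180, 36), (66, 176, 45), (69, 168, 62), (72, 173, 80), (75, 178, 87), (78, 182, 87), (81, 162, 76), (84, 138, 61), (87, 91, 27), (90, 81, 8), (93, 98, 9), (96, 124, 12), (99, 136, 12), (102, 138, 13), (105, 138, 12), (108, 137, 12), (111, 132, 11)]
```

Run:
```python
from h import *
d=np.load("top14.npz");cv2.imwrite("pics/top_full14.png",d["frame"][...,::-1])
```

```text
(no output)
```

View pics/top_full14.png

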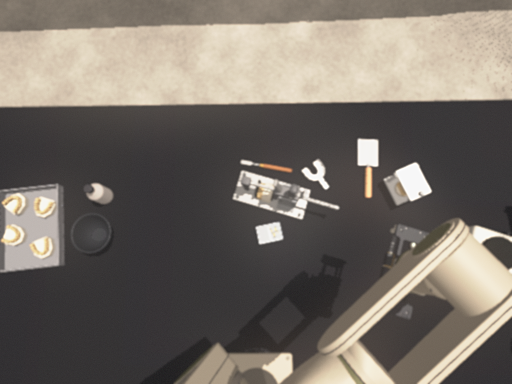

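```bash
python3 st.py; python3 -c "
from workcell import *;print(job_done())"
```

```text
clk 20.4 clamp xyz [-291.2  149.2  255.7] Fx 0.51 Fy -0.35 Fz -0.02
the job is handed in; nothing more can be done
None
```

The arch appears to be pressed home, the jaw has let go, and the cast is standing in the clamp. I handed the job in at about 20 s on the robot's clock.

**Squeezing:** I drew the trigger with the shut fingers against its front. Two strokes walked the jaw onto the cast and pushed the arch in. The third was the firm squeeze, held for just over 2 s at about 13.2 N along the bar. Corrected for where the fingers touched and for friction, that is about 12.7 N at `trigger_tip`.

**Release:** I pushed the tab to its stop (12.9 N). The jaw sprang back about 2.6 mm, and I then pulled the arm well clear.

**Last checks:**
- **Arch:** The front of the teeth moved from about clamp x 95 to about 85–86, which fits a fully home arch with the base against the head's pad. Pictures resolve only about 3 mm per pixel, so the force climbing at roughly 1 N/mm on the second and third strokes is the stronger evidence.
- **Jaw gap:** After the release the pad is probably only about 1 mm off the cast, which is less than a clear gap in the picture.
- **Bystanders:** The pin box, wax knife, tray, bowl, bottle, spatula and articulator look unmoved. In the last picture the raised gripper hid the spare cast, so I couldn't check that one, but nothing went near it.
- **Finger height:** The fingers looked about 34 mm shorter in the pictures than the reported TCP. I set heights from the pictures, and the contacts agreed with that.
- **Firm-squeeze figure:** If the fingers had touched at their ends instead of the trigger's top edge, the pull would be about 10.8 N, just under the 11 N limit. The spring readings from the first stroke favour the top edge.

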